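# Pin a sprung specimen clamp open

## Task

Lock the sprung specimen clamp open: stand the loose pin from the grey block in the hole of the clamp's leaning guide, then pull the slide out slowly by its black grip and stop as soon as you feel the pin drop into its hidden hole and block it, without straining the pin. Let go, see that the pin is fully home, and leave the jar, the slide box and the cup alone.

Things in the scene. Friction and masses are not known exactly. Their poses are not given: they have to be found in the camera images.
- stand: fixed white stand of the clamp, footprint about 125 x 250 mm; origin on the bench. Its bed leans, facing its local +x (roughly away from the robot); its +y is towards the jaws, -y towards the grip
- guide: fixed steel guide block, 64 x 46 mm (x by y), on the stand's leaning bed. Origin: centre of the round hole's mouth, in the block's top face, 115 mm above the bench. z: the hole's axis, pointing out, leaning 27 degrees from vertical towards the stand's +x (roughly away from the robot); y is level, along the slide. Upper cheek: 13.5 mm hole, 0 to 22 mm deep. Nothing rises over 30 mm above it
- floor (a point): point on the hole's axis 23.5 mm below the mouth, on the top of the slide (10 mm thick; steel polished and oiled). At rest the slide is solid here and a pin put in the guide stands on it. The slide's own hole is 16 mm wide. Below it is the lower cheek, a 13.5 mm hole 35 to 45 mm below the mouth, then free space to the white bed (110 x 250 mm) at 53 mm
- jaw (a point): top centre of the fixed dark jaw (70 mm along guide x, 12 mm along y), 119 mm along guide +y from the hole, level with the mouth. A second jaw, 60 mm wide and 4 mm higher, travels with the slide between it and the guide block
- grip_top (a point): top centre of the slide's black upright grip, 34 mm (guide x) by 14 mm (guide y), parallel to guide z; 46 mm of plain bar below the top, then a 22 mm thick foot. The top is 26 mm above the mouth along guide z, at rest 74 to 110 mm from the hole along guide -y. Its clamping place on the slide differs each time, so its position does not tell where the slide's hole is
- slide_run (a point): point on the bed 92 mm from the hole along guide -y, 53 mm below the mouth, under the slide. Pulled along guide -y (up to 55 mm) the slide resists by 4.5 N, rising 0.5 N per 10 mm, and springs back when let go. Its hole meets the guide's after 18 to 42 mm, different each time: pulled slowly (10 mm/s) the pin drops in and blocks it both ways. It may fall home, else press 5 to 15 N
- pin: loose retaining pin, 84 mm long, about 55 g: round steel shank 12 mm in diameter and 50 mm long, its nose tapered to 6 mm over the last 5 mm; black round head 20 mm in diameter, 34 mm tall, its flat underside the stop. Origin: centre of the nose's end; z points from the nose to the head. At the start it stands upright in the block, nose 4 mm above the bench, head top 88 mm above the bench
- pin_collar (a point): centre of the underside of the pin's head, 50 mm from the nose on the pin's axis; it meets the hole's mouth when the pin is home. Once the pin is in, pulling the slide against it with over about 20 N strains it
- block: fixed grey plastic block 56 x 56 x 30 mm with a 14 mm hole, 26 mm deep, in which the pin is parked; origin at the centre of its underside
- jar: amber jar, 56 mm in diameter, 85 mm tall; a bystander; origin at its underside
- slidebox: blue and white slide box 85 x 100 x 30 mm; a bystander; origin at its underside
- cup: white cup, 66 mm in diameter, 80 mm tall; a bystander; origin at its underside
There are look-alikes about, which are no part of the job. Several things look just like the pin: the one meant starts farthest to the robot's left.

How it is judged:
At the end, for the whole second after the job is handed in: The pin is through both cheeks and the slide, the underside of its head within 2 mm of the guide's top face (3 mm of the hole's centre), along the hole's axis within 7 degrees and at rest; the slide's grip stays more than 10 mm from where it started, held out by the pin (distance between pin_collar and guide below 0.003 m and z of pin_collar in the frame of guide below 0.002 m and angle between the z axis of pin and the z axis of guide, either way round below 0.12 rad and z of pin in the frame of guide below -0.046 m and distance of grip_top from where it was at the start of the episode above 0.01 m and linear speed of pin below 0.02 m/s); the robot touches nothing.
It fails at once if the jar is moved by more than 30 mm (distance of jar from where it was at the start of the episode above 0.03 m).
It fails at once if the slide box is moved by more than 30 mm (distance of slidebox from where it was at the start of the episode above 0.03 m).
It fails at once if the cup is moved by more than 30 mm (distance of cup from where it was at the start of the episode above 0.03 m).
It fails at once if the pin is strained by the slide: it bears on the guide with over 45 N while the fingers are not on the pin (contact force between pin and guide above 45 N and contact force between pin and the fingers below 1 N).
It also fails if it takes over 51 s, if anything falls off the work surface, if the arm or the gripper's body presses on something with over 40 N, if the wrist force passes 120 N, or if a joint passes its speed limit or range.

## Robot

A 6-joint arm with a two-finger parallel gripper is mounted at the origin on the work surface. World frame = base frame: x ahead of the robot, y to its left, z up, the work surface at z = 0. Lengths are in m, angles in rad, forces in N, time in s.
With the tool pointing down it reaches from about 0.375 to 0.9 m from the base axis. Payload 3.1 kg.
Tool frame: the origin (TCP) lies midway between the tips of the shut fingers; the grasp point (between the pads) lies 19 mm behind it; z points along the fingers, y is the line along which they close (so a half turn about z gives the same grasp; the last joint's range is limited). The gripper opens to 87 mm and grips with 3 to 60 N. Pads are 19 mm wide; open, the fingers measure 117 mm over their backs; the gripper's body (75 mm by 190 mm) begins 51 mm behind the grasp point.
Start: joints at [1.022, 0.527, 1.433, -0, 1.181, -0.178], TCP at [0.226, 0.583, 0.223] pointing down, gripper open.
Joint ranges: [-3.08, 3.08], [-0.75, 2.2], [0.22, 2.44], [-1.43, 4.57], [0, 2.65], [-2.85, 2.85]. Speed limits (rad/s): [2.79, 2.79, 3.14, 3.14, 3.14, 3.14].

## Interface

Orientations are given as a unit quaternion [x, y, z, w].
In Python, from rig import robot gives the robot as it stands. The module is installed in compiled form; this text tells all that it offers.
- The arm moves only by the tool play_rows, never from a script. Its arguments are lists of equal length, an entry for each row: "gripper": the closure, from -1 (fully open) to 1 (shut); "delta_pos": the shift along the tool's x, y, z in cm, a list of three; "turn": the turn, a rotation vector about the tool's x, y, z in rad, a list of three. A call has 1 to 12 rows; each row is the pose to reach, as a shift and turn from the pose commanded when the call began, along the tool's axes at that moment; what a row does not reach only later rows make up. A row lasts 1/8 s, in which the tool goes at most 62.5 mm and 10.7 degrees, less where a joint would pass 70% of its speed; a pose out of reach is approached as far as the arm can. A call with a gripper value outside its range is refused whole. The fingers move at their own pace and stop on an object; "squeeze" is the grip in N (left out, the last holds). Time passes only in rows, so rows that repeat a pose let the fingers close. It gives the time, the measured TCP pose, the force, the opening and the grip force at its end, in the units of the state.
- robot.get_obs(): the state, without advancing time (a new reading comes with each control period).
- robot.camera(name): name is "scene" or "top" or "wrist"; returns a dict with "color" (400x640x3 uint8, red, green, blue), "vfov" (degrees; the focal length in pixels is half the picture's height over the tangent of half this angle, whatever the lens; pixels are square), "cx", "cy" (the principal point, pixels), "R" (3x3) and "t" (3): a world point X has camera coordinates R X + t. Camera axes: x right, y down, z forward; pixel columns grow to the right and rows downward; lengths in m; the calibration is good to about 2 mm. A picture is of the moment at which its call begins. There is no depth.
- robot.hand_in(): hands the job in; it is judged then, once.
The state is a dict: "time": time; "q": joint angles; "joint_velocities": joint speeds; "joint_torque": joint torques, N m; "position": TCP position; "tool_rot": TCP orientation; "ft_force": force on the tool from outside, world axes, zero at the start; "moment": the same for the moment, N m; "grip_width": finger opening in m; "grip_force": force on a finger pad.
Only numpy, scipy, OpenCV 4.12 (cv2) and the standard library are available. Lean on these libraries where they do the work, as an engineer would, in place of code of your own. Each camera call takes 0.05 s, during which the arm holds its last target. There are 200 camera calls.

## Working session

There is one attempt and no reset: what is moved stays moved. The work goes in short steps, Python scripts to look and compute and a tool call to move; the robot and the scene stay as the last step left them, time stands still between calls to the robot, and variables do not carry over. Pictures are saved under pics/ and viewed, at most 10 in all, crops included, and the job is handed in when it is done.

Besides the shell and the picture viewer there is one more tool, called after "Call:" in YAML: its name, and indented under it one key for each argument. play_rows: Moves the arm, as the interface text tells. Its arguments: {"type":"object","properties":{"gripper":{"type":"array","items":{"type":"number"}},"delta_pos":{"type":"array","items":{"type":"array","items":{"type":"number"}}},"turn":{"type":"array","items":{"type":"array","items":{"type":"number"}}},"squeeze":{"type":"number"}},"required":["gripper","delta_pos","turn"]}

```bash
mkdir -p pics
python3 - <<'E'
from rig import robot
import cv2,json,numpy as np
for n in ["scene","top","wrist"]:
    c=robot.camera(n); cv2.imwrite(f"pics/{n}0.png",c["color"][:,:,::-1])
    np.savez(f"pics/{n}0.npz",**{k:np.array(v) for k,v in c.items()})
    print(n,c["vfov"],c["cx"],c["cy"],np.round(c["R"],3).tolist(),np.round(c["t"],3))
o=robot.get_obs();print(o)
a=[cv2.imread(f"pics/{n}0.png") for n in["scene","top"]]
cv2.imwrite("pics/a.png",cv2.resize(np.hstack(a[:1]),(800,500)))
cv2.imwrite("pics/b.png",cv2.resize(a[1],(800,500)))
E
```

```text
scene 42.55484927397216 323.0654111767915 197.77656257407793 [[0.701, 0.713, -0.012], [0.591, -0.591, -0.55], [-0.399, 0.378, -0.835]] [-0.505 -0.21   1.331]
top 46.21058050170083 321.64745914340597 200.36732019673912 [[0.028, -1.0, 0.01], [-0.985, -0.029, -0.17], [0.17, -0.005, -0.985]] [0.11  0.569 1.101]
wrist 66.34080404447212 322.4559714146331 199.7324838789513 [[0.362, 0.932, -0.001], [0.899, -0.349, 0.265], [0.246, -0.097, -0.964]] [-0.623 -0.032  0.391]
{'time': 0.15, 'q': array([ 1.02250283e+00,  5.28243759e-01,  1.43359484e+00, -1.07063158e-05,
        1.18142594e+00, -1.78490344e-01]), 'joint_velocities': array([ 0.00016568, -0.002126  , -0.00360691,  0.00058271,  0.0001116 ,
       -0.00287154]), 'joint_torque': array([ 2.16847202e-04, -4.40424728e+01, -1.76841366e+01,  6.33562077e-02,
        5.52310667e-02, -8.52181915e-05]), 'position': array([0.22556691, 0.58227322, 0.22180608]), 'tool_rot': array([ 1.83847720e-01,  9.82954382e-01, -7.83111021e-04, -2.92505039e-04]), 'ft_force': array([ 0.20502026,  0.392558  , -0.77733846]), 'moment': array([-0.03489137,  0.00089875, -0.03792867]), 'grip_force': 0.0, 'grip_width': 0.0870532963378385}
```

View pics/a.png

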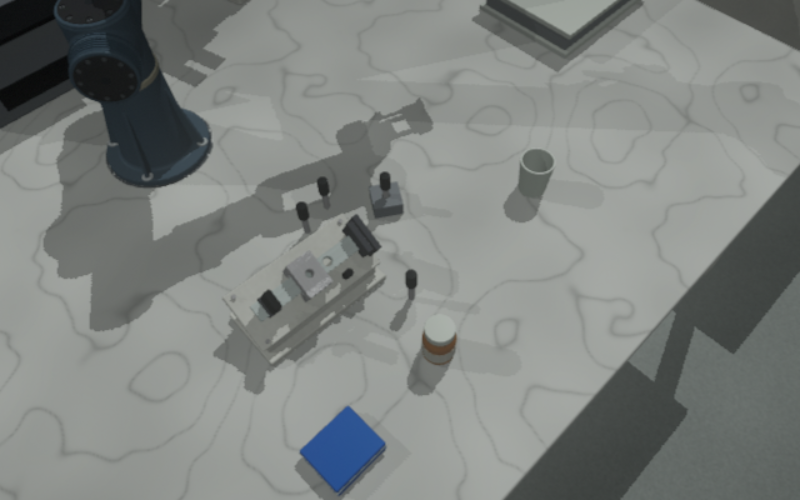

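View pics/b.png

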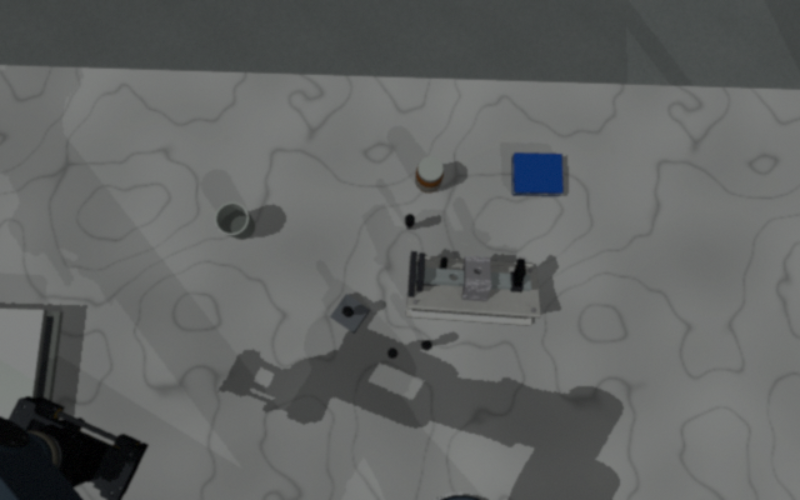

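Pin candidates in the top picture (800-wide): block (348,311), (410,220), (392,353), (427,345) and one on the stand (443,262). The leftmost is the one in the block. I'll check it in close crops.

Run:
```python
import cv2,numpy as np
def crop(n,x,y,w,h,s,o):
    a=cv2.imread(f"pics/{n}0.png")[y:y+h,x:x+w]
    a=cv2.resize(a,None,fx=s,fy=s,interpolation=cv2.INTER_CUBIC)
    a=np.clip(a.astype(float)*1.6,0,255).astype(np.uint8)
    for k in range(0,w,20): cv2.line(a,(k*s,0),(k*s,6),(0,0,255),1);cv2.putText(a,str(x+k),(k*s+2,16),0,.35,(0,0,255),1)
    for k in range(0,h,20): cv2.line(a,(0,k*s),(6,k*s),(0,0,255),1);cv2.putText(a,str(y+k),(8,k*s+4),0,.35,(0,0,255),1)
    cv2.imwrite(o,a)
crop("scene",175,132,160,120,5,"pics/c.png")
crop("top",260,190,190,100,4,"pics/d.png")
```

```text
(no output)
```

View pics/c.png

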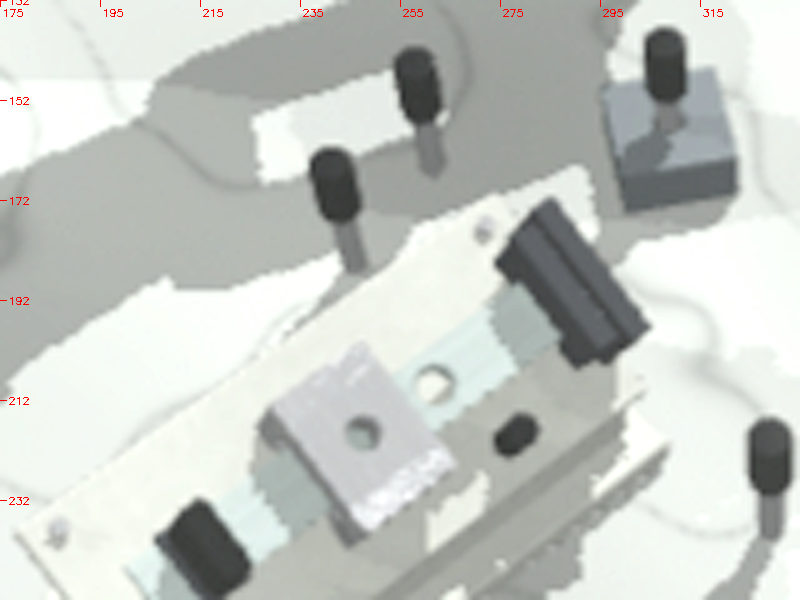

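View pics/d.png

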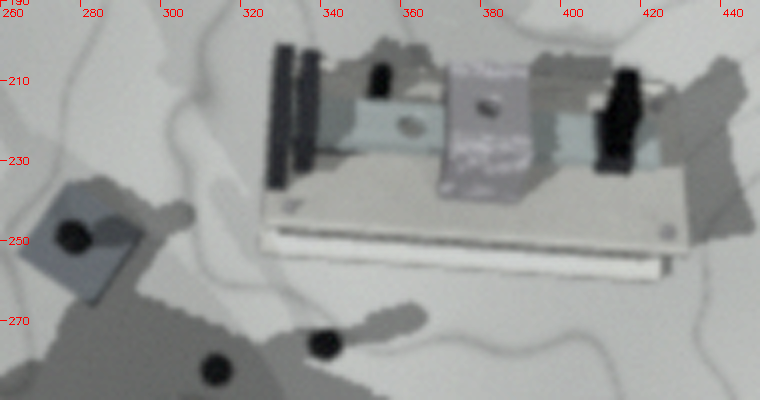

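The crop shows the target pin in the grey block: head top at scene (307.8,140) and top (278.2,249.2). The guide hole is at scene (247.6,218.6) and top (381.7,216.7). The slide hole is at scene (262,208.6) and top (362.7,221.2). The fixed jaw is at top (330,219) and the grip top at about top (416.5,212).

```bash
cat > h.py <<'E'
import numpy as np,cv2
from scipy.spatial.transform import Rotation as Ro
def load(n):
    c=dict(np.load(f"pics/{n}.npz"));return c
def K(c):
    h=c["color"].shape[0];f=h/2/np.tan(np.radians(c["vfov"])/2);return np.array([[f,0,c["cx"]],[0,f,c["cy"]],[0,0,1]])
def P(c): return K(c)@np.c_[c["R"],c["t"]]
def proj(c,X):
    p=P(c)@np.r_[X,1];return p[:2]/p[2]
def tri(*v):
    A=[]
    for c,(u,w) in v:
        p=P(c);A+=[u*p[2]-p[0],w*p[2]-p[1]]
    A=np.array(A);A/=np.linalg.norm(A[:,:3],axis=1)[:,None]
    X=np.linalg.lstsq(A[:,:3],-A[:,3],rcond=None)[0]
    return X,[np.round(proj(c,X)-u,1).tolist() for c,u in v]
def onz(c,uv,z):
    C=-c["R"].T@c["t"];d=c["R"].T@np.linalg.inv(K(c))@np.r_[uv,1];return C+d*(z-C[2])/d[2]
E
python3 - <<'E'
from h import *
s,t=load("scene0"),load("top0")
print("pin",tri((s,(307.8,140)),(t,(278.2,249.2))))
H=tri((s,(247.6,218.6)),(t,(381.7,216.7)));print("hole",H)
print("slidehole",tri((s,(262,208.6)),(t,(362.7,221.2))))
print("jaw on z=.115",onz(t,(330,219),.115))
print("grip", onz(t,(416.5,210),.138))
# block left/right edges of top: front and back bed edges direction
print("bed edge",onz(t,(260+263/4,190+240/4),.05),onz(t,(260+660/4,190+260/4),.05))
for n,p in dict(corners=[(300.6,149),(318,146)]).items(): pass
E
```

```text
pin (array([0.44157488, 0.22512584, 0.08910075]), [[-0.8, 0.2], [-0.6, -0.5]])
hole (array([ 0.52017111, -0.01227995,  0.1151558 ]), [[-0.2, 0.0], [-0.2, -0.1]])
slidehole (array([0.51132193, 0.02971264, 0.09522679]), [[-0.4, 0.1], [-0.3, -0.2]])
jaw on z=.115 [0.51119744 0.10588125 0.115     ]
grip [ 0.53423822 -0.08800753  0.138     ]
bed edge [0.44440939 0.11265713 0.05      ] [ 0.43917633 -0.12630967  0.05      ]
```

```bash
cat >> h.py <<'E'
a27=np.radians(27)
def gframe(yaw):  # columns x,y,z of guide
    return Ro.from_euler("z",yaw).as_matrix()@Ro.from_euler("y",a27).as_matrix()
def tool(Rg): # tool x=gy, y=gx, z=-gz
    return np.c_[Rg[:,1],Rg[:,0],-Rg[:,2]]
def plan(p,R,o=None):
    if o is None:
        from rig import robot;o=robot.get_obs()
    R0=Ro.from_quat(o["tool_rot"])
    d=R0.inv().apply(np.array(p)-o["position"])*100;r=(R0.inv()*Ro.from_matrix(R)).as_rotvec()
    print("delta",np.round(d,2),"turn",np.round(r,3),"deg",np.degrees(np.linalg.norm(r)).round(1),"F",np.round(o["ft_force"],1),"w",round(o["grip_width"],4),"t",o["time"])
def snap(n,o):
    from rig import robot
    c=robot.camera(n);cv2.imwrite(f"pics/{o}.png",c["color"][:,:,::-1]);np.savez(f"pics/{o}.npz",**{k:np.array(v) for k,v in c.items()});return c
VERT=np.array([[0,1,0],[1,0,0],[0,0,-1.]])
E
python3 - <<'E'
from h import *
from rig import robot
o=robot.get_obs();w=load("wrist0");R0=Ro.from_quat(o["tool_rot"]).as_matrix()
C=-w["R"].T@w["t"];print("cam in tool",R0.T@(C-o["position"]));print("cam axes in tool",np.round(w["R"]@R0,3))
for p in ([.4416,.225,.17],[.4416,.225,.2]):
    Rc=(w["R"]@R0)@VERT.T;Cc=np.array(p)+VERT@R0.T@(C-o["position"])
    c=dict(w);c["R"]=Rc;c["t"]=-Rc@Cc;print(proj(c,[.4416,.225,.088]),proj(c,[.52,-.012,.115]))
plan([.4416,.225,.18],VERT)
E
```

```text
cam in tool [ 0.07250919 -0.00067414 -0.16322381]
cam axes in tool [[-0.001  1.    -0.   ]
 [-0.964 -0.001 -0.265]
 [-0.265  0.     0.964]]
[323.23379359 205.60544207] [405.38427342 451.34796083]
[323.14314243 196.45835826] [397.91029697 421.13094646]
delta [-33.06 -25.5    4.21] turn [-2.000e-03  1.000e-03  1.201e+00] deg 68.8 F [ 0.2  0.4 -0.8] w 0.0871 t 0.15
```

Call:
play_rows:
  gripper: [-1,-1,-1,-1,-1,-1,-1,-1,-1,-1]
  delta_pos:
    - [-33.1,-25.5,4.2]
    - [-33.1,-25.5,4.2]
    - [-33.1,-25.5,4.2]
    - [-33.1,-25.5,4.2]
    - [-33.1,-25.5,4.2]
    - [-33.1,-25.5,4.2]
    - [-33.1,-25.5,4.2]
    - [-33.1,-25.5,4.2]
    - [-33.1,-25.5,4.2]
    - [-33.1,-25.5,4.2]
  turn:
    - [0,0,1.2]
    - [0,0,1.2]
    - [0,0,1.2]
    - [0,0,1.2]
    - [0,0,1.2]
    - [0,0,1.2]
    - [0,0,1.2]
    - [0,0,1.2]
    - [0,0,1.2]
    - [0,0,1.2]

```text
time: 1.4
position: [0.4415, 0.2263, 0.1806]
tool_rot: [0.706, 0.708, -0.0, -0.0]
ft_force: [0.3, 0.9, 0.4]
grip_width: 0.0869
grip_force: 0.0
```

Run:
```python
from h import *
from rig import robot
c=snap("wrist","w1");plan([.4416,.225,.056],VERT);print(robot.get_obs()["position"],proj(c,[.4416,.225,.088]))
a=np.clip(c["color"][:,:,::-1].astype(float)*1.4,0,255).astype(np.uint8);cv2.imwrite("pics/e.png",cv2.resize(a,(800,500)))
```

```text
delta [-1.400e-01  1.000e-02  1.246e+01] turn [-0.    -0.     0.003] deg 0.2 F [ 0.  -0.6  0. ] w 0.0869 t 1.45
[0.4415046  0.22641025 0.18063434] [322.95120049 203.08407403]
```

View pics/e.png

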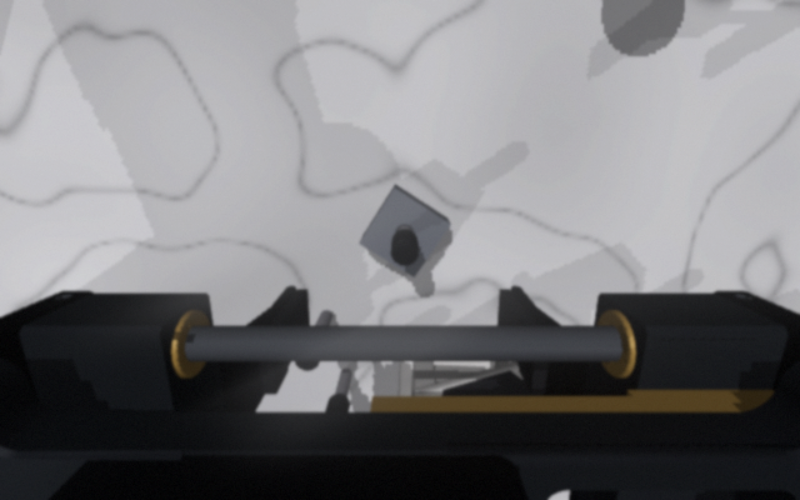

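The wrist view shows the pin's head top at about (323,201.6), within 1.5 px of the prediction, so the pin is about 1 mm further left. Both lateral shifts are therefore near zero. Going down to grasp the head.

Call:
play_rows:
  gripper: [-1,-1,-1,-1,-1,1,1,1,1,1,1]
  delta_pos:
    - [0,0,5]
    - [0,0,10]
    - [0,0,12.4]
    - [0,0,12.4]
    - [0,0,12.4]
    - [0,0,12.4]
    - [0,0,12.4]
    - [0,0,12.4]
    - [0,0,12.4]
    - [0,0,12.4]
    - [0,0,12.4]
  turn:
    - [0,0,0]
    - [0,0,0]
    - [0,0,0]
    - [0,0,0]
    - [0,0,0]
    - [0,0,0]
    - [0,0,0]
    - [0,0,0]
    - [0,0,0]
    - [0,0,0]
    - [0,0,0]
  squeeze: 30

```text
time: 2.82
position: [0.4423, 0.2253, 0.0565]
tool_rot: [0.707, 0.707, -0.0, -0.0]
ft_force: [0.1, 0.4, 0.1]
grip_width: 0.035
grip_force: 0.0
```

Call:
play_rows:
  gripper: [1,1,1,1,1]
  delta_pos:
    - [0,0,0]
    - [0,0,0]
    - [0,0,0]
    - [0,0,-2]
    - [0,0,-9]
  turn:
    - [0,0,0]
    - [0,0,0]
    - [0,0,0]
    - [0,0,0]
    - [0,0,0]

```text
time: 3.45
position: [0.4401, 0.2246, 0.1372]
tool_rot: [0.707, 0.707, -0.004, -0.002]
ft_force: [1.7, 0.5, -0.5]
grip_width: 0.0194
grip_force: 30.0
```

Run:
```python
from h import *
G=gframe(-.02);H=np.array([.5202,-.0123,.1152])
plan(H+G@[0,-.03,.12],tool(G)); print(H+G@[0,-.03,.12])
```

```text
delta [-26.83  13.31  -8.54] turn [0.463 0.007 0.02 ] deg 26.6 F [ 1.7  0.5 -0.5] w 0.0194 t 3.45
[ 0.574068   -0.0433835   0.22212078]
```

Call:
play_rows:
  gripper: [1,1,1,1,1,1,1,1,1,1]
  delta_pos:
    - [0,0,-4.5]
    - [-2,1,-8.5]
    - [-26.8,13.3,-8.5]
    - [-26.8,13.3,-8.5]
    - [-26.8,13.3,-8.5]
    - [-26.8,13.3,-8.5]
    - [-26.8,13.3,-8.5]
    - [-26.8,13.3,-8.5]
    - [-26.8,13.3,-8.5]
    - [-26.8,13.3,-8.5]
  turn:
    - [0,0,0]
    - [0,0,0]
    - [0.463,0.007,0.02]
    - [0.463,0.007,0.02]
    - [0.463,0.007,0.02]
    - [0.463,0.007,0.02]
    - [0.463,0.007,0.02]
    - [0.463,0.007,0.02]
    - [0.463,0.007,0.02]
    - [0.463,0.007,0.02]

```text
time: 4.7
position: [0.5749, -0.0409, 0.2243]
tool_rot: [0.694, 0.682, -0.16, -0.165]
ft_force: [0.4, -0.2, -0.5]
grip_width: 0.0192
grip_force: 30.0
```

Run:
```python
from h import *
from rig import robot
c=snap("wrist","w2");G=gframe(-.02);H=np.array([.5202,-.0123,.1152])
plan(H+G@[0,-.03,.12],tool(G));print(robot.get_obs()["position"],proj(c,H))
a=c["color"][60:300,160:480,::-1]
a=np.clip(cv2.resize(a,None,fx=2.5,fy=2.5,interpolation=cv2.INTER_CUBIC).astype(float)*1.2,0,255).astype(np.uint8);cv2.imwrite("pics/f.png",a)
```

```text
delta [-0.24  0.02  0.24] turn [ 0.008 -0.001  0.003] deg 0.5 F [-0.2 -0.4 -0.9] w 0.019 t 4.75
[ 0.57499958 -0.04101894  0.22432817] [322.6819462  165.10570814]
```

View pics/f.png

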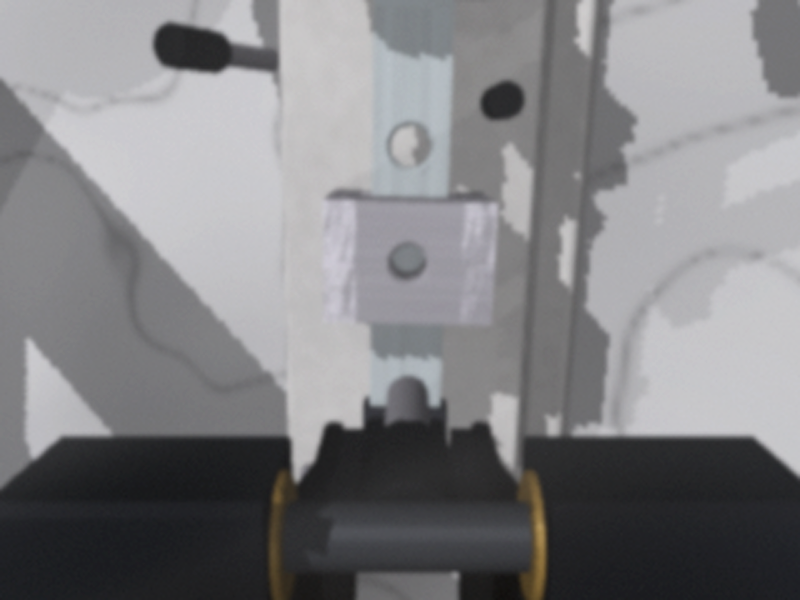

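The hole is at wrist (322.8,164.0), 1 px from the prediction, and the slide's own hole at (323.6,117.6). The pin nose is centred, with no visible lean, and the stand is turned about 0.018 rad more than I assumed.

Run:
```python
from h import *
s,t,w=load("scene0"),load("top0"),load("w2")
H,r=tri((s,(247.6,218.6)),(t,(381.7,216.7)),(w,(322.8,164.0)));print(H,r)
print(onz(w,(322.8,164.0),.115), onz(w,(323.6,117.6),.115-.0235*np.cos(a27))+np.array([.0235*np.sin(a27),0,0]))
H=onz(w,(322.8,164.0),.115);G=gframe(-.038)
plan(H+G@[0,0,.0525+.008],tool(G))
```

```text
[ 0.52006929 -0.01194288  0.11471411] [[-0.1, 0.0], [-0.3, -0.0], [-0.0, 0.6]]
[ 0.52024102 -0.01128368  0.115     ] [0.52203204 0.03084585 0.09406135]
delta [ 2.81 -0.01  6.21] turn [0.008 0.007 0.019] deg 1.2 F [-0.2 -0.4 -0.9] w 0.019 t 4.75
```

Call:
play_rows:
  gripper: [1,1,1,1,1,1]
  delta_pos:
    - [2.8,0,1]
    - [2.8,0,3]
    - [2.8,0,5.5]
    - [2.8,0,6.2]
    - [2.8,0,6.2]
    - [2.8,0,6.2]
  turn:
    - [0.008,0.007,0.019]
    - [0.008,0.007,0.019]
    - [0.008,0.007,0.019]
    - [0.008,0.007,0.019]
    - [0.008,0.007,0.019]
    - [0.008,0.007,0.019]

```text
time: 5.5
position: [0.5494, -0.0139, 0.1695]
tool_rot: [0.701, 0.674, -0.161, -0.167]
ft_force: [-0.4, -0.5, -0.5]
grip_width: 0.0192
grip_force: 30.0
```

Run:
```python
from h import *
c=snap("wrist","w3");H=np.array([.5202,-.0115,.115]);G=gframe(-.038)
plan(H+G@[0,0,.0525-.0225],tool(G))
a=c["color"][130:250,242:402,::-1]
a=np.clip(cv2.resize(a,None,fx=5,fy=5,interpolation=cv2.INTER_CUBIC).astype(float)*1.3,0,255).astype(np.uint8);cv2.imwrite("pics/g.png",a)
print(proj(c,H))
```

```text
delta [ 0.13 -0.15  3.18] turn [ 0.002 -0.    -0.002] deg 0.2 F [-0.3 -0.2 -0.6] w 0.019 t 5.55
[321.38390976 210.97733368]
```

View pics/g.png

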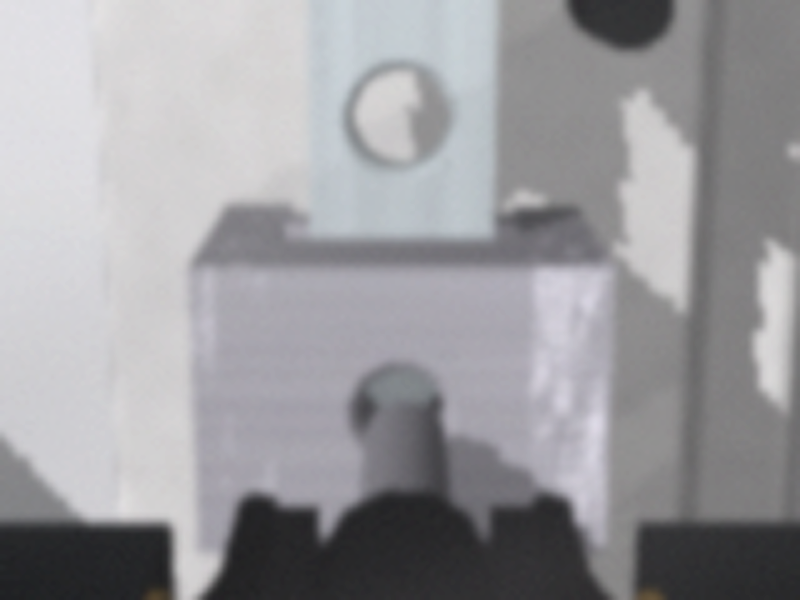

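The hole is centred at about (321.2,211.2), as predicted, and the pin sits 1.5 mm to its right, which matches the planned shift. Correcting that and lowering.

Call:
play_rows:
  gripper: [1,1,1,1,1,1,1]
  delta_pos:
    - [0.13,-0.15,0]
    - [0.13,-0.15,0.2]
    - [0.13,-0.15,0.9]
    - [0.13,-0.15,1.5]
    - [0.13,-0.15,2.0]
    - [0.13,-0.15,2.4]
    - [0.13,-0.15,2.4]
  turn:
    - [0.002,0,-0.002]
    - [0.002,0,-0.002]
    - [0.002,0,-0.002]
    - [0.002,0,-0.002]
    - [0.002,0,-0.002]
    - [0.002,0,-0.002]
    - [0.002,0,-0.002]

```text
time: 6.42
position: [0.5367, -0.0126, 0.1474]
tool_rot: [0.7, 0.674, -0.162, -0.168]
ft_force: [2.5, -3.1, -2.2]
grip_width: 0.0191
grip_force: 30.0
```

Run:
```python
from h import *
from rig import robot
H=np.array([.5202,-.0115,.115]);G=gframe(-.038);o=robot.get_obs()
plan(H+G@[0,0,.0525-.0225],tool(G));print("tcp in guide mm",1e3*G.T@(o["position"]-H),"F guide",G.T@o["ft_force"])
```

```text
delta [ 0.04 -0.    0.63] turn [-0.001 -0.    -0.   ] deg 0.0 F [ 2.5 -3.1 -2.2] w 0.0191 t 6.425
tcp in guide mm [ 2.21834405e-02 -4.43664474e-01  3.63440415e+01] F guide [ 3.31391903 -2.99599498 -0.80908988]
```

Call:
play_rows:
  gripper: [1,1,1,1]
  delta_pos:
    - [0,0,0.3]
    - [0,0,0.5]
    - [0,0,0.65]
    - [0,0,0.65]
  turn:
    - [0,0,0]
    - [0,0,0]
    - [0,0,0]
    - [0,0,0]

```text
time: 6.92
position: [0.534, -0.0124, 0.142]
tool_rot: [0.701, 0.674, -0.162, -0.168]
ft_force: [4.6, -2.3, -1.7]
grip_width: 0.0191
grip_force: 30.0
```

Call:
play_rows:
  gripper: [-0.3,-0.3,-0.3,-0.3,-0.3,-0.3,-0.3,-0.3,-0.3,-0.3]
  delta_pos:
    - [0,0,0]
    - [0,0,0]
    - [0,0,0]
    - [0,0,0]
    - [0,0,-3]
    - [0,0,-7]
    - [-4,0,-8]
    - [-7.5,0,-8]
    - [-7.5,0,-8]
    - [-7.5,0,-8]
  turn:
    - [0,0,0]
    - [0,0,0]
    - [0,0,0]
    - [0,0,0]
    - [0,0,0]
    - [0,0,0]
    - [0,0,0]
    - [0,0,0]
    - [0,0,0]
    - [0,0,0]

```text
time: 8.18
position: [0.5665, -0.0877, 0.2131]
tool_rot: [0.7, 0.674, -0.162, -0.17]
ft_force: [-0.0, -0.1, -0.8]
grip_width: 0.0566
grip_force: 0.0
```

Run:
```python
from h import *
from rig import robot
c=snap("wrist","w4");H=np.array([.5202,-.0115,.115]);G=gframe(-.038);o=robot.get_obs()
print("tcp in guide mm",1e3*G.T@(o["position"]-H),o["grip_width"],o["ft_force"])
for y in (-.074,-.092,-.110): print(y,proj(c,H+G@[0,y,.026]))
print("headtop",proj(c,H+G@[0,0,.0605]))
a=c["color"][60:300,160:480,::-1]
a=np.clip(cv2.resize(a,None,fx=2.5,fy=2.5,interpolation=cv2.INTER_CUBIC).astype(float)*1.3,0,255).astype(np.uint8);cv2.imwrite("pics/h.png",a)
```

```text
tcp in guide mm [ -0.73448529 -74.06271194 109.75239125] 0.05664340199572024 [-0.41901673 -0.09628937 -0.99267699]
-0.074 [324.53524439 204.29626594]
-0.092 [324.49979119 224.50618054]
-0.11 [324.46559614 243.9988967 ]
headtop [324.88682974 112.16839919]
```

View pics/h.png

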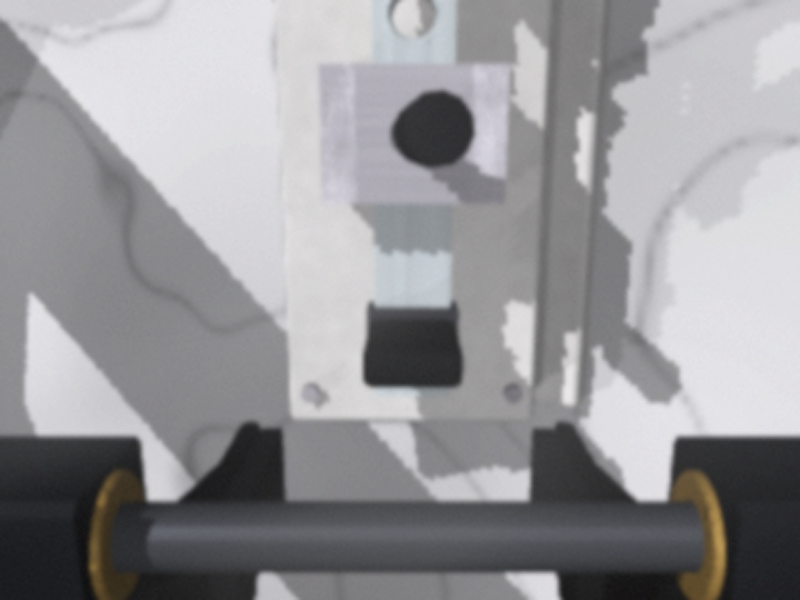

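The pin stands in the guide, leaning slightly within its play. The grip's top face is centred at (325,206), i.e. guide y about -76 mm and x about +0.6 mm. I'll grasp it across its 34 mm side with a light squeeze, so friction limits the pull.

Call:
play_rows:
  gripper: [-0.3,-0.3,-0.3,-0.3,-0.3,1,1,1,1,1,1,1]
  delta_pos:
    - [-0.2,0.13,3]
    - [-0.2,0.13,7]
    - [-0.2,0.13,10]
    - [-0.2,0.13,10.9]
    - [-0.2,0.13,10.9]
    - [-0.2,0.13,10.9]
    - [-0.2,0.13,10.9]
    - [-0.2,0.13,10.9]
    - [-0.2,0.13,10.9]
    - [-0.2,0.13,10.9]
    - [-0.2,0.13,10.9]
    - [-0.2,0.13,10.9]
  turn:
    - [0,0,0]
    - [0,0,0]
    - [0,0,0]
    - [0,0,0]
    - [0,0,0]
    - [0,0,0]
    - [0,0,0]
    - [0,0,0]
    - [0,0,0]
    - [0,0,0]
    - [0,0,0]
    - [0,0,0]
  squeeze: 10

```text
time: 9.72
position: [0.5188, -0.0886, 0.1162]
tool_rot: [0.701, 0.674, -0.162, -0.169]
ft_force: [0.7, 1.2, 5.2]
grip_width: 0.0337
grip_force: 10.0
```

```bash
cat >> h.py <<'E'
def st():
    from rig import robot
    H=np.array([.5202,-.0115,.115]);G=gframe(-.038);o=robot.get_obs()
    print("tcp guide mm",np.round(1e3*G.T@(o["position"]-H),2),"Fg",np.round(G.T@o["ft_force"],1),"w",o["grip_width"],"gf",o["grip_force"],"t",o["time"])
    print("err",np.round((Ro.from_quat(o["tool_rot"]).inv()*Ro.from_matrix(tool(G))).as_rotvec(),4))
E
python3 -c "
from h import *
st()"
```

```text
tcp guide mm [  0.81 -77.05   1.8 ] Fg [-1.7  1.3  4.9] w 0.03370686509888078 gf 9.999902995914454 t 9.725
err [-0.0007 -0.0005 -0.0001]
```

Call:
play_rows:
  gripper: [1,1,1,1,1,1,1,1,1,1,1,1]
  delta_pos:
    - [-0.12,0,0]
    - [-0.24,0,0]
    - [-0.36,0,0]
    - [-0.48,0,0]
    - [-0.6,0,0]
    - [-0.72,0,0]
    - [-0.84,0,0]
    - [-0.96,0,0]
    - [-1.08,0,0]
    - [-1.2,0,0]
    - [-1.32,0,0]
    - [-1.44,0,0]
  turn:
    - [0,0,0]
    - [0,0,0]
    - [0,0,0]
    - [0,0,0]
    - [0,0,0]
    - [0,0,0]
    - [0,0,0]
    - [0,0,0]
    - [0,0,0]
    - [0,0,0]
    - [0,0,0]
    - [0,0,0]

```text
time: 11.22
position: [0.5183, -0.1006, 0.1162]
tool_rot: [0.701, 0.674, -0.16, -0.17]
ft_force: [1.9, 5.5, 6.4]
grip_width: 0.0337
grip_force: 10.0
```

Run:
```python
from h import *
st();c=snap("scene","s5")
a=c["color"][132:252,175:335,::-1]
a=np.clip(cv2.resize(a,None,fx=5,fy=5,interpolation=cv2.INTER_CUBIC).astype(float)*1.6,0,255).astype(np.uint8);cv2.imwrite("pics/i.png",a)
```

```text
tcp guide mm [  0.76 -89.14   1.73] Fg [-1.4  5.6  6.5] w 0.03368544009810075 gf 10.00425522623118 t 11.225
err [-0.0008 -0.0048  0.0004]
```

Call:
play_rows:
  gripper: [1,1,1,1,1,1]
  delta_pos:
    - [-0.12,0,0]
    - [-0.24,0,0]
    - [-0.36,0,0]
    - [-0.48,0,0]
    - [-0.6,0,0]
    - [-0.72,0,0]
  turn:
    - [0,0,0]
    - [0,0,0]
    - [0,0,0]
    - [0,0,0]
    - [0,0,0]
    - [0,0,0]

```text
time: 12.02
position: [0.518, -0.1077, 0.1162]
tool_rot: [0.701, 0.674, -0.16, -0.17]
ft_force: [1.6, 6.1, 5.9]
grip_width: 0.0337
grip_force: 10.0
```

```bash
python3 -c "
from h import *
st()"
```

```text
tcp guide mm [  0.74 -96.17   1.72] Fg [-1.4  6.2  5.9] w 0.03372162145223782 gf 10.004713723319583 t 12.025
err [-0.0009 -0.0051  0.0005]
```

19 mm so far. Continuing in 4-row steps, checking y_g force (baseline about 6.2 N).

Call:
play_rows:
  gripper: [1,1,1,1]
  delta_pos:
    - [-0.12,0,0]
    - [-0.24,0,0]
    - [-0.36,0,0]
    - [-0.48,0,0]
  turn:
    - [0,0,0]
    - [0,0,0]
    - [0,0,0]
    - [0,0,0]

```text
time: 12.52
position: [0.5178, -0.1123, 0.1162]
tool_rot: [0.701, 0.674, -0.16, -0.17]
ft_force: [2.4, 6.1, 7.3]
grip_width: 0.0339
grip_force: 10.0
```

Call:
play_rows:
  gripper: [1,1,1,1]
  delta_pos:
    - [-0.12,0,0]
    - [-0.24,0,0]
    - [-0.36,0,0]
    - [-0.48,0,0]
  turn:
    - [0,0,0]
    - [0,0,0]
    - [0,0,0]
    - [0,0,0]

```text
time: 13.02
position: [0.5176, -0.117, 0.1162]
tool_rot: [0.701, 0.674, -0.16, -0.17]
ft_force: [2.2, 6.4, 6.2]
grip_width: 0.0339
grip_force: 10.0
```

Call:
play_rows:
  gripper: [1,1,1,1]
  delta_pos:
    - [-0.12,0,0]
    - [-0.24,0,0]
    - [-0.36,0,0]
    - [-0.48,0,0]
  turn:
    - [0,0,0]
    - [0,0,0]
    - [0,0,0]
    - [0,0,0]

```text
time: 13.52
position: [0.5174, -0.1217, 0.1162]
tool_rot: [0.701, 0.674, -0.16, -0.171]
ft_force: [2.9, 6.7, 6.9]
grip_width: 0.0335
grip_force: 10.0
```

Call:
play_rows:
  gripper: [1,1,1,1]
  delta_pos:
    - [-0.12,0,0]
    - [-0.24,0,0]
    - [-0.36,0,0]
    - [-0.48,0,0]
  turn:
    - [0,0,0]
    - [0,0,0]
    - [0,0,0]
    - [0,0,0]

```text
time: 14.02
position: [0.5172, -0.1265, 0.1162]
tool_rot: [0.701, 0.674, -0.16, -0.171]
ft_force: [2.3, 6.4, 6.8]
grip_width: 0.0339
grip_force: 10.0
```

Close now, so smaller steps.

Call:
play_rows:
  gripper: [1,1,1]
  delta_pos:
    - [-0.1,0,0]
    - [-0.2,0,0]
    - [-0.3,0,0]
  turn:
    - [0,0,0]
    - [0,0,0]
    - [0,0,0]

```text
time: 14.4
position: [0.5171, -0.1294, 0.1162]
tool_rot: [0.701, 0.674, -0.16, -0.171]
ft_force: [1.9, 6.6, 6.7]
grip_width: 0.034
grip_force: 10.0
```

Call:
play_rows:
  gripper: [1,1]
  delta_pos:
    - [-0.1,0,0]
    - [-0.2,0,0]
  turn:
    - [0,0,0]
    - [0,0,0]

```text
time: 14.65
position: [0.517, -0.1313, 0.1162]
tool_rot: [0.701, 0.674, -0.16, -0.171]
ft_force: [2.2, 6.4, 6.8]
grip_width: 0.0335
grip_force: 10.0
```

Call:
play_rows:
  gripper: [1,1]
  delta_pos:
    - [-0.1,0,0]
    - [-0.2,0,0]
  turn:
    - [0,0,0]
    - [0,0,0]

```text
time: 14.9
position: [0.5169, -0.1331, 0.1162]
tool_rot: [0.701, 0.674, -0.16, -0.171]
ft_force: [2.5, 8.7, 6.0]
grip_width: 0.0337
grip_force: 10.0
```

Run:
```python
from h import *
st();c=snap("scene","s6");w=snap("wrist","w6")
a=c["color"][162:252,195:315,::-1]
b=w["color"][60:300,160:480,::-1]
f=lambda a,s:np.clip(cv2.resize(a,s,interpolation=cv2.INTER_CUBIC).astype(float)*1.5,0,255).astype(np.uint8)
cv2.imwrite("pics/j.png",np.hstack([f(a,(400,300)),f(b,(400,300))]))
```

```text
tcp guide mm [   0.65 -121.65    1.66] Fg [-0.7  8.8  6.3] w 0.03367024136641718 gf 10.006690175869153 t 14.9
err [-0.0012 -0.0065  0.0006]
```

View pics/j.png

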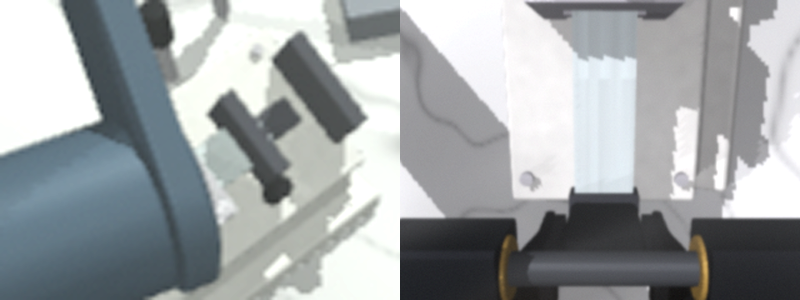

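The wrist view shows the slide drawn out with the grip still held squarely, and the y_g force has risen from 6.5 to 8.8 N. I'll check the head's place in the wrist picture by numbers.

Run:
```python
from h import *
w=load("w6");H=np.array([.5202,-.0115,.115]);G=gframe(-.038)
for z in (.0605,.034,.0): print(z,[np.round(proj(w,H+G@[0,y,z]),1).tolist() for y in (-.01,0,.01)])
g=w["color"][:,:,:].mean(2)
print(np.round(g[0:70:3,300:350:4]).astype(int))
```

```text
0.0605 [[322.3, -24.4], [322.3, -64.5], [322.3, -107.1]]
0.034 [[322.5, 6.9], [322.5, -23.5], [322.5, -55.3]]
0.0 [[322.6, 31.3], [322.6, 8.2], [322.6, -15.8]]
[[134  29  27  29  31  31  31  30  30  30  28  22  79]
 [131  34  25  27  30  30  30  31  30  28  26  23 103]
 [131  46  25  24  25  28  29  29  28  25  25  25 112]
 [134  71  27  26  25  26  24  24  23  24  24  25  90]
 [134  96  27  27  26  25  23  24  25  25  24  31  90]
 [131 118  26  26  25  24  24  25  24  25  24  48  88]
 [134 131  30  27  24  26  24  25  24  25  25  65  88]
 [137 138  55  26  26  25  26  25  25  25  27  84  95]
 [138 138 127  32  27  25  25  25  25  24  61  95  96]
 [138 137 138  95  26  29  26  25  26  38  94  96  96]
 [134 136 133 133  72  41  27  31  54  86  96  96  96]
 [134 134 135 135 108  92  80  89  95  95  94  94  93]
 [137 136 137 137 127  98  97  96  96  95  95  96  96]
 [138 137 139 138 138 134  98  98  97  97  97  97  97]
 [134 133 134 133 133 132  96  94  95  92  94  93  94]
 [136 137 135 135 136 136 124 107  96  94  94  94  94]
 [135 134 135 135 135 134 134 134 126  94  94  94  93]
 [136 135 136 135 134 134 134 134 132  95  94  95  94]
 [137 138 138 137 136 137 136 135 136 125 100  96  94]
 [135 136 135 135 136 135 135 135 136 136 107  95  95]
 [128 127 128 127 126 127 127 126 127 126 116  93  91]
 [ 65  64  65  64  62  63  63  63  62  62  63  60  60]
 [ 63  62  61  60  61  60  60  59  59  58  58  58  58]
 [100 104 106 102 104 104 101  99  97  99 101  99  98]]
```

The head's lower rim is at row 31, exactly where a seated collar projects (31.3), so the pin has dropped and is blocking. I'll ease back, let go and retreat.

Call:
play_rows:
  gripper: [1,1,1,-0.3,-0.3,-0.3,-0.3,-0.3,-0.3,-0.3,-0.3]
  delta_pos:
    - [0.1,0,0]
    - [0.2,0,0]
    - [0.3,0,0]
    - [0.3,0,0]
    - [0.3,0,0]
    - [0.3,0,0]
    - [0.3,0,-3]
    - [0.3,0,-8]
    - [3,0,-11]
    - [8,0,-11]
    - [8,0,-11]
  turn:
    - [0,0,0]
    - [0,0,0]
    - [0,0,0]
    - [0,0,0]
    - [0,0,0]
    - [0,0,0]
    - [0,0,0]
    - [0,0,0]
    - [0,0,0]
    - [0,0,0]
    - [0,0,0]

```text
time: 16.38
position: [0.5695, -0.0553, 0.2138]
tool_rot: [0.699, 0.676, -0.162, -0.169]
ft_force: [-0.1, -0.4, 0.8]
grip_width: 0.0566
grip_force: 0.0
```

Run:
```python
from h import *
st();w=snap("wrist","w7");H=np.array([.5202,-.0115,.115]);G=gframe(-.038)
for z in (.034,.036,.039,.0): print(z,np.round(proj(w,H+G@[0,0,z]),1),np.round(proj(w,H+G@[.01,0,z])-proj(w,H+G@[-.01,0,z]),1))
u,v=proj(w,H+G@[0,0,.034]).astype(int)
a=w["color"][max(0,v-90):v+90,u-120:u+120,::-1];print("origin",u-120,max(0,v-90))
cv2.imwrite("pics/k.png",np.clip(cv2.resize(a,None,fx=10/3,fy=10/3,interpolation=cv2.INTER_CUBIC).astype(float)*1.5,0,255).astype(np.uint8))
```

```text
tcp guide mm [  0.51 -41.87 111.14] Fg [-0.4 -0.5  0.6] w 0.05659825021020287 gf 0.0 t 16.375
err [-0.0021 -0.      0.0042]
0.034 [323.2 155.6] [25.5  0.1]
0.036 [323.2 155.9] [25.7  0.1]
0.039 [323.2 156.4] [26.   0.1]
0.0 [323.2 150.8] [22.5  0.1]
origin 203 65
```

View pics/k.png

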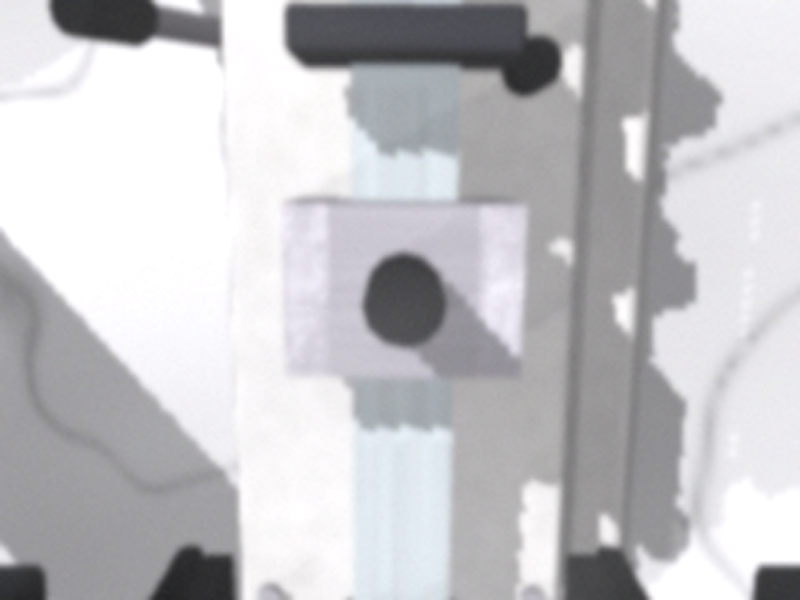

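The head is seated, straight and round at (324,155), and the slide is held out. The height is only good to about 1–2 mm this way, so I'll press gently with shut fingers to be sure.

Call:
play_rows:
  gripper: [1,1,1,1,1,1,1,1,1,1]
  delta_pos:
    - [4.2,-0.05,0]
    - [4.2,-0.05,2]
    - [4.2,-0.05,4]
    - [4.2,-0.05,5]
    - [4.2,-0.05,6]
    - [4.2,-0.05,6.5]
    - [4.2,-0.05,6.9]
    - [4.2,-0.05,7.1]
    - [4.2,-0.05,7.1]
    - [4.2,-0.05,7.1]
  turn:
    - [0,0,0]
    - [0,0,0]
    - [0,0,0]
    - [0,0,0]
    - [0,0,0]
    - [0,0,0]
    - [0,0,0]
    - [0,0,0]
    - [0,0,0]
    - [0,0,0]

```text
time: 17.68
position: [0.5388, -0.015, 0.1509]
tool_rot: [0.7, 0.674, -0.162, -0.169]
ft_force: [0.0, -0.4, -0.2]
grip_width: 0.0008
grip_force: 0.0
```

```bash
python3 -c "
from h import *
st()"
```

```text
tcp guide mm [ 0.34 -2.75 40.47] Fg [ 0.1 -0.4 -0.2] w 0.0008169950822515823 gf 0.0 t 17.675
err [-0.0011 -0.0007  0.0002]
```

Call:
play_rows:
  gripper: [1,1,1,1,1,1]
  delta_pos:
    - [0.2,0,0.1]
    - [0.25,0,0.3]
    - [0.25,0,0.5]
    - [0.25,0,0.65]
    - [0.25,0,0.75]
    - [0.25,0,0.75]
  turn:
    - [0,0,0]
    - [0,0,0]
    - [0,0,0]
    - [0,0,0]
    - [0,0,0]
    - [0,0,0]

```text
time: 18.42
position: [0.5363, -0.0123, 0.1459]
tool_rot: [0.701, 0.674, -0.161, -0.168]
ft_force: [1.4, 0.3, 9.1]
grip_width: 0.0007
grip_force: 4.4
```

```bash
python3 -c "
from h import *
st()"
```

```text
tcp guide mm [ 0.33 -0.17 34.9 ] Fg [-2.9  0.3  8.8] w 0.0006525634532167628 gf 4.399962857278297 t 18.425
err [ 0.0008 -0.0009 -0.0001]
```

Call:
play_rows:
  gripper: [1,1,1,1]
  delta_pos:
    - [0,0,0.1]
    - [0,0,0.15]
    - [0,0,0.15]
    - [0,0,0.15]
  turn:
    - [0,0,0]
    - [0,0,0]
    - [0,0,0]
    - [0,0,0]

```text
time: 18.92
position: [0.5365, -0.0123, 0.1458]
tool_rot: [0.701, 0.674, -0.161, -0.167]
ft_force: [3.6, 1.2, 14.0]
grip_width: 0.0006
grip_force: 6.9
```

```bash
python3 -c "
from h import *
st()"
```

```text
tcp guide mm [ 0.52 -0.21 34.87] Fg [-3.2  1.3 14.1] w 0.0006221037771986646 gf 6.926001699685003 t 18.925
err [ 0.0027 -0.0008 -0.0002]
```

It is rigid at 14 N and 34.9 mm above the mouth, against 34 expected, so the pin is home. Retreating.

Call:
play_rows:
  gripper: [1,1,1,1,1,1]
  delta_pos:
    - [0,0,-1]
    - [0,0,-4]
    - [0,0,-8]
    - [0,0,-9]
    - [0,0,-9]
    - [0,0,-9]
  turn:
    - [0,0,0]
    - [0,0,0]
    - [0,0,0]
    - [0,0,0]
    - [0,0,0]
    - [0,0,0]

```text
time: 19.68
position: [0.5739, -0.0137, 0.2213]
tool_rot: [0.7, 0.674, -0.163, -0.171]
ft_force: [0.1, -0.1, -0.3]
grip_width: 0.0007
grip_force: 0.0
```

Run:
```python
from h import *
from rig import robot
st();w=snap("wrist","w8");H=np.array([.5202,-.0115,.115]);G=gframe(-.038)
u,v=proj(w,H+G@[0,0,.034]);g=w["color"].mean(2)
m=(g[int(v)-25:int(v)+15,int(u)-25:int(u)+25]<45);ys,xs=np.nonzero(m);print(u,v,xs.mean()+int(u)-25,ys.mean()+int(v)-25,np.ptp(xs)+1)
print(robot.hand_in())
```

```text
tcp guide mm [ -0.34  -0.17 119.08] Fg [ 0.3 -0.1 -0.2] w 0.0007010579551612222 gf 0.0 t 19.675
err [-0.0057 -0.0013  0.0004]
324.3064796091003 204.07597434188105 325.30962343096235 200.35774058577405 22
the job is handed in; nothing more can be done
None
```

I handed the job in at about 20 s with the pin home in the clamp (it held firm at 14 N) and the slide locked open about 44 mm; the hand-in gave no verdict, and I never moved near the jar, slide box or cup.

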